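Refit the slide changer's advance lever and try it

ROBOT

A 7-joint arm with a two-finger parallel gripper is mounted at the origin on the work surface. World frame = base frame: x ahead of the robot, y to its left, z up, the work surface at z = 0. Lengths are in m, angles in degrees, forces in N, time in s.
With the tool pointing down it reaches from about 0.425 to 0.825 m from the base axis. Payload 3.6 kg.
Tool frame: the origin (TCP) lies midway between the tips of the shut fingers; the grasp point (between the pads) lies 19 mm behind it; z points along the fingers, y is the line along which they close (so a half turn about z gives the same grasp; the last joint's range is limited). The gripper opens to 85 mm and grips with 20 to 120 N. Pads are 22 mm wide; open, the fingers measure 114 mm over their backs; the gripper's body (76 mm by 85 mm) begins 54 mm behind the grasp point. The pads swing forward as they close: fully open they stand 13 mm farther back than shut.
Start: joints at [-77.263, 35.231, -0.722, 81.555, 0.464, 63.22, -2.315], TCP at [0.16, 0.63, 0.231] pointing down, gripper open.
Joint ranges: [-178.69, 178.69], [-17.37, 117.87], [-77.05, 75.6], [15.02, 138.74], [-78.02, 258.01], [0.78, 113.62], [-162.83, 162.83]. Speed limits (degrees/s): [159.86, 159.86, 180, 180, 180, 180, 180].

INTERFACE

Orientations are given as [roll, pitch, yaw] about the fixed x, y, z axes, in that order (R = Rz(yaw) Ry(pitch) Rx(roll)).
In Python, from station import r, imaging, get_obs gives the robot as it stands (r), with the cameras (imaging) and the readings as plain functions.
- The arm moves only by the shell command python3 inch.py 'ROWS' [FORCE]. ROWS is rows parted by semicolons, their numbers by spaces, 1 to 12 of them, each of 7 numbers: dx, dy, dz in m, then a rotation vector rx, ry, rz in degrees, then the finger opening in m; each row shifts and turns the commanded pose from where the row before left it, along the tool's axes as they then stand; what a row does not reach is not made up. A row lasts 1/8 s, in which the tool goes at most 0.0625 m and 10.7 degrees, less where a joint would pass 70% of its speed; a pose out of reach is approached as far as the arm can. The fingers move at their own pace and stop on an object; FORCE is the grip in N (left out, the last holds). Time passes only in rows, so rows that do not move let the fingers close. It prints the time, the measured TCP pose, the force, the opening and the grip force at its end.
- get_obs(): the state, without advancing time (a new reading comes with each control period).
- imaging.read_camera(name): name is "scene" or "top" or "wrist"; returns a dict with "img" (384x512x3 uint8, red, green, blue), "fx", "fy", "cx", "cy" (pixels), "rvec" (rotation vector, rad) and "tvec" (3), from world to camera coordinates, as OpenCV has them. Camera axes: x right, y down, z forward; pixel columns grow to the right and rows downward; lengths in m; the calibration is good to about 2 mm. A picture is of the moment at which its call begins. There is no depth.
- r.close_job(): hands the job in; it is judged then, once.
The state is a dict: "t": time; "qpos": joint angles; "qvel": joint speeds; "joint_torque": joint torques, N m; "tool_pos": TCP position; "eef_rot": TCP orientation; "contact_force": force on the tool from outside, world axes, zero at the start; "ft_torque": the same for the moment, N m; "finger_gap": finger opening in m; "finger_force": force on a finger pad.
Only numpy, scipy, OpenCV 4.12 (cv2) and the standard library are available. Lean on these libraries where they do the work, as an engineer would, in place of code of your own. Each camera call takes 0.05 s, during which the arm holds its last target. There are 200 camera calls.

TASK

Refit the loose advance lever to the slide changer: push its eye home under the steel strap, thread the chrome pivot pin through strap, lever eye and deck until its head sits on the strap. Then try it: swing the lever fully to its stop, pushing the slide bar towards the film gate, let go there so that it springs back by itself, and leave everything else where it is.

Things in the scene. Friction and masses are not known exactly. Their poses are not given: they have to be found in the camera images.
- changer: Slide changer unit: grey cast deck 22 mm high, fixed to the table. Origin on the pivot axis at table level, z up; +y: where the fitted lever points; +x: where the slide bar is driven (to the film gate). In its axes the deck spans x -90 to 148, y -30 to 78 mm; beyond y 78 is bare table. A vertical 10 mm hole goes through the deck at the origin. A low brass pinion lies at (-58, 6) mm.
- pivot (a point): Mouth of the 10 mm hole in the steel strap that roofs the pocket: on the pivot axis at the strap's top, 35 mm above the table; axes as changer. The strap spans x -18 to 18, y -18 to 13 mm, is 4 mm thick, its underside 31 mm above the table, 9 mm above the deck.
- pocket (a point): Mouth of the U-shaped pocket under the strap, on the deck, 11 mm in +y of the pivot axis. The pocket takes the lever's eye: 9 mm high, inner width 27 mm (x -13.5 to 13.5), back wall 12.5 mm behind the pivot axis, open towards +y with a mouth flared to 44 mm. An eye pushed against the back wall is within 0.5 mm of the hole's axis.
- stop_post (a point): Top of the black rubber rest post on the deck, 8 mm thick, 14 mm tall, at (-17, 70) mm of the changer. The lever's arm lies between it and the drive post (clear gap 24 mm).
- film_gate (a point): Top of the film gate's near end, 75 mm above the table, at (94, 60) mm of the changer: two upright plates with a window, x 94 to 146, y 49 to 71 mm.
- slide_bar (a joint): Travel of the sprung, damped slide bar, m: 0 at rest, 0.040 at its stop (the lever's stop), along the changer's +x. The spring pushes it back with 2.3 N at rest to 5.3 N at the stop, the damper adds 45 N per m/s: it takes 0.5 to 0.8 s to return. The fitted lever's arm drives the bar's post; full stroke turns the lever about 0.6 rad, from the changer's +y towards its +x.
- drive_post (a point): Top of the slide bar's drive post, 8 mm thick (cap 11 mm), 12 mm above the deck and 34 mm above the table, at (15, 60) mm of the changer at rest and (55, 60) at the stop. A steel pusher blade, top 58 mm above the table, stands 46 mm ahead of it in +x. A chrome damper tube 20 mm thick lies at x -89 to -38, y 60.
- lever: Loose advance lever of flat steel, 6 mm thick, 90 to 145 g, flat on the table. Origin on the axis of its eye at the underside; z up, +y along the arm. The eye is a ring of 24 mm outer, 10 mm inner diameter; the arm is 14 mm wide and runs to y 132. A black finger grip 12 mm thick (x), y 98 to 132, stands on the arm, 6 to 36 mm above the underside. Centre of mass about 80 mm from the eye.
- lever_eye (a point): Centre of the lever's eye, 3 mm above its underside; axes as lever.
- lever_grip (a point): Centre of the lever's finger grip, at (0, 115, 21) mm of lever; axes as lever.
- pivot_pin: Loose chrome pivot pin, 35 g, upright in a hole of the parts block. Origin at its lower tip, z up. Shank 32 mm long, 8 mm thick, tapered over its last 9 mm to 3 mm; above it the round head, 16 mm in diameter, 20 mm tall, with two dark grooves, 32 to 52 mm above the tip. When home its head rests on the strap and the tip is 3 mm above the table.
- pin_head (a point): Middle of the pivot pin's head, 10 mm above its underside and 42 mm above the tip.
- parts_block: Drilled beech block, 110 (x) x 50 (y) x 40 (z) mm, fixed; origin at the centre of its underside. It has two holes of 11 mm, 36 mm deep, at x -27 and +27 mm, y 0, one with the pivot pin and the other with the brass spindle, their heads resting on its top. The projector, 145 mm tall, stands at the table's left side, 100 mm or more beyond the block.
- spindle: Brass spindle with a small head 12 mm in diameter and 8 mm tall, in the other hole of the parts block; origin at its lower tip. To be left alone. (At the table's right side, 150 mm or more beyond the lever, stands the peg rail with the grey trays, 165 mm tall.)
- focus_knob: Chrome focusing knob, 34 mm in diameter, 32 mm tall, on the table; bystander, origin at its underside.
- lamp_cover: Cream bakelite lamp housing cover, 139 x 90 x 55 mm, on the table; bystander, origin at its underside.
- condenser: Squat amber glass condenser lens, 52 mm in diameter, 20 mm tall, on the table; bystander, origin at its underside.
- spring_clip: Black steel spring clip, about 58 x 30 x 12 mm, on the table; bystander, origin at its underside.
- screwdriver: Screwdriver lying on the table; bystander.

How it is judged:
By the outcome, as a careful person would: the job done as asked, in the order asked, and still so for the second after the job is handed in, with the robot touching nothing.
It also fails if it takes over 67 s, if anything falls off the work surface, if the arm or the gripper's body presses on something with over 40 N, if the wrist force passes 120 N, or if a joint passes its speed limit or range.

## Working session

There is one attempt and no reset: what is moved stays moved. The work goes in short steps, Python scripts to look and compute and a shell command to move; the robot and the scene stay as the last step left them, time stands still between calls to the robot, and variables do not carry over. Pictures are saved under pics/ and viewed, at most 10 in all, crops included, and the job is handed in when it is done.

```bash
ls; mkdir -p pics; python3 - <<'E'
from station import r, imaging, get_obs
import cv2
o=get_obs();print({k:(o[k]) for k in('t','tool_pos','eef_rot','finger_gap','contact_force')})
for n in('top','scene'):
    c=imaging.read_camera(n);cv2.imwrite(f'pics/{n}0.png',cv2.resize(c['img'][:,:,::-1],(800,600),interpolation=cv2.INTER_CUBIC));print(n,c['fx'],c['cx'],c['cy'],c['rvec'],c['tvec'])
E
```

```text
inch.py
pics
station.py
{'t': 0.0, 'tool_pos': array([0.15988147, 0.62922061, 0.23011986]), 'eef_rot': array([-1.79848940e+02,  2.61546402e-03,  1.65744449e+02]), 'finger_gap': 0.08563865385481698, 'contact_force': array([ 0.92000424, -0.00248858,  0.33384785])}
top 490.3344712553632 260.7969506916951 188.7164336933204 [ 2.22545583 -2.16012713  0.08093379] [-0.06051029  0.50583645  1.35052709]
scene 462.11983322628754 256.88308917801146 187.75237307803744 [ 1.85099761  1.23949948 -0.67162629] [-0.13928785 -0.18297343  1.6018695 ]
```

View pics/top0.png

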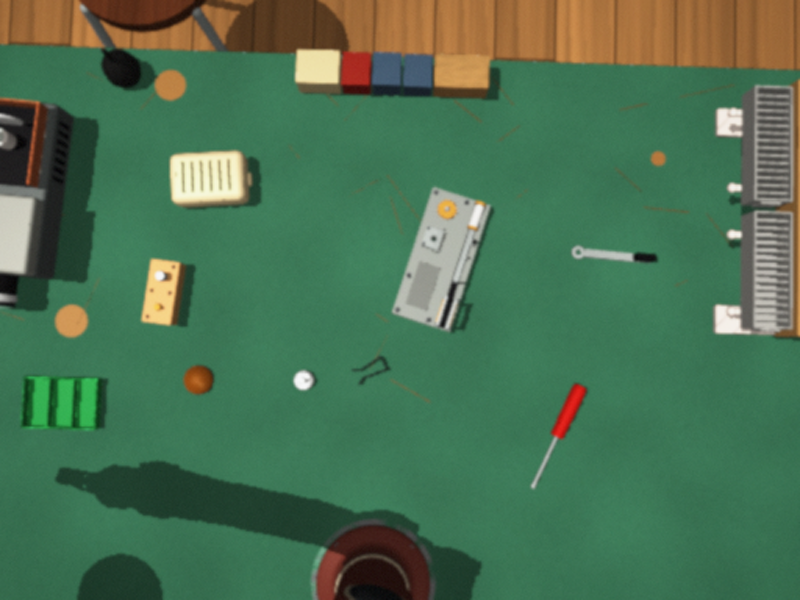

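View pics/scene0.png

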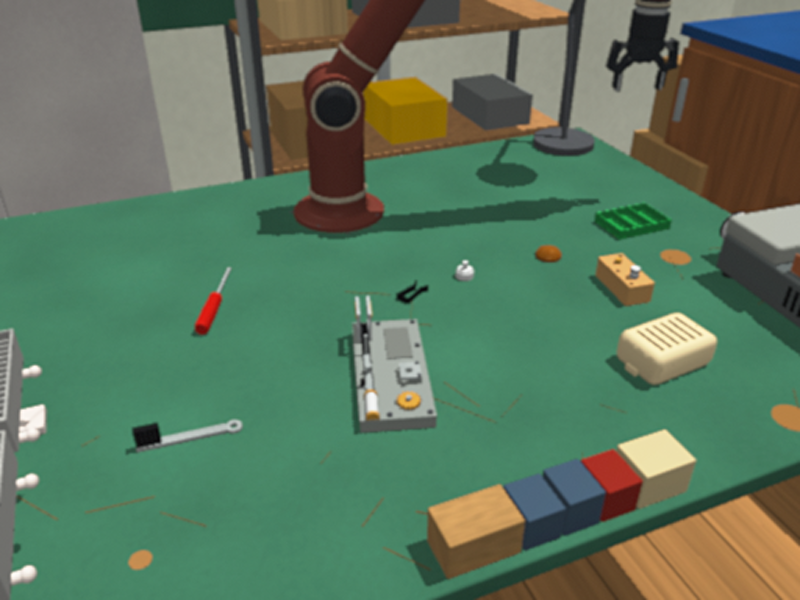

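Top view (800x600): strap (433,238), pinion (447,208), lever eye (577,253), grip (645,257), block (162,292) with the pin at (160,275), knob (303,380). The scene view agrees with this. Next step is rough positions by ray casting.

```bash
cat > h.py <<'E'
import numpy as np,cv2
from station import r, imaging, get_obs
from scipy.spatial.transform import Rotation as R
def ray(c,uv,z):
    M=cv2.Rodrigues(np.array(c['rvec'],float))[0];o=-M.T@np.array(c['tvec']).ravel()
    d=M.T@np.array([(uv[0]-c['cx'])/c['fx'],(uv[1]-c['cy'])/c['fy'],1]);return o+d*(z-o[2])/d[2]
def proj(c,p):
    M=cv2.Rodrigues(np.array(c['rvec'],float))[0];q=M@np.array(p)+np.array(c['tvec']).ravel()
    return np.array([c['fx']*q[0]/q[2]+c['cx'],c['fy']*q[1]/q[2]+c['cy']])
def delta(p,rpy=None):
    "tool-axes shift from the measured pose to p, rotvec to rpy"
    o=get_obs();T=R.from_euler('xyz',o['eef_rot'],degrees=True)
    print('shift',T.inv().apply(np.array(p)-o['tool_pos']).round(4))
    if rpy is not None:print('rot',(T.inv()*R.from_euler('xyz',rpy,degrees=True)).as_rotvec(degrees=True).round(2))
def shot(n,f,box=None,s=None):
    c=imaging.read_camera(n);i=c['img'][:,:,::-1]
    if box:i=i[box[1]:box[3],box[0]:box[2]]
    s=s or 800/512
    cv2.imwrite('pics/'+f,cv2.resize(i,None,fx=s,fy=s,interpolation=cv2.INTER_CUBIC));return c
E
python3 - <<'E'
from h import *
c=imaging.read_camera('top');k=1.5625
for n,u,v,z in(('strap',433,238,.035),('pinion',447,208,.025),('eye',577,253,.003),('grip',645,257,.036),('pin',160,275,.092-.032+.0),('spindle',159,307,.048),('knob',303,380,.032),('blk tl',150,260,.04),('blk br',173,325,.04)):print(n,ray(c,(u/k,v/k),z).round(4))
w=imaging.read_camera('wrist');o=get_obs();T=R.from_euler('xyz',o['eef_rot'],degrees=True)
M=cv2.Rodrigues(np.array(w['rvec']))[0];cp=-M.T@np.array(w['tvec']).ravel()
print(w['fx'],'cam in tool',T.inv().apply(cp-o['tool_pos']).round(3),(T.as_matrix().T@M.T).round(2))
E
python3 inch.py '-0.06 -0.0028 0 0 0 5.3 0.085;-0.06 -0.0028 0 0 0 5.3 0.085;-0.06 -0.0028 0 0 0 5.3 0.085;-0.06 -0.0028 0 0 0 5.3 0.085;-0.06 -0.0028 0 0 0 5.3 0.085;-0.06 -0.0028 0 0 0 5.3 0.085;-0.06 -0.0028 0 0 0 5.3 0.085;-0.06 -0.0028 0 0 0 5.3 0.085'; python3 inch.py '-0.06 -0.0028 0 0 0 5.3 0.085;-0.06 -0.0028 0 0 0 5.3 0.085;-0.06 -0.0028 0 0 0 5.3 0.085;-0.06 -0.0028 0 0 0 5.3 0.085;-0.06 -0.0028 0 0 0 5.3 0.085;-0.06 -0.0028 0 0 0 5.3 0.085;-0.06 -0.0028 0 0 0 5.3 0.085;-0.06 -0.0028 0 0 0 5.3 0.085;0 0 0 0 0 0 0.085;0 0 0 0 0 0 0.085'; python3 - <<'E'
from h import *
shot('wrist','w1.png')
E
```

```text
t: 1.2
tool_pos: [0.5438, 0.3559, 0.2309]
eef_rot: [-180.0, -0.0, 123.2]
contact_force: [0.8, -0.0, -0.7]
finger_gap: 0.0849
finger_force: 0.0
t: 2.45
tool_pos: [0.6413, -0.1013, 0.231]
eef_rot: [-180.0, -0.1, 81.0]
contact_force: [0.2, 0.8, -0.3]
finger_gap: 0.0852
finger_force: 0.0
```

View pics/w1.png

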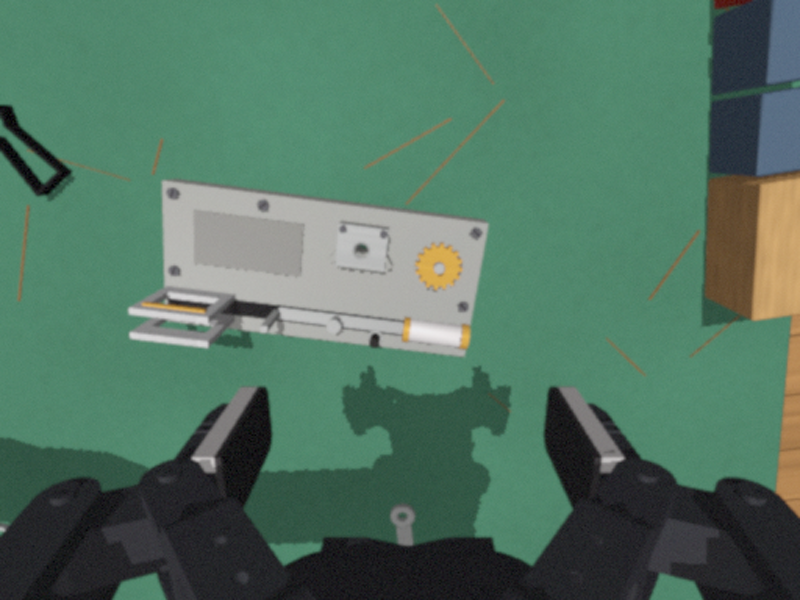

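Wrist view: strap hole (361,249), pinion centre (438,267), drive post (335,325), stop post (374,340), far deck corners (164,181) and (487,221), lever eye (402,516).

```bash
python3 - <<'E'
from h import *
c=imaging.read_camera('wrist');k=1.5625
g=cv2.cvtColor(c['img'],cv2.COLOR_RGB2GRAY);u,v=int(361/k),int(249/k)
p=g[v-5:v+6,u-5:u+6];m=(p<125).astype(np.uint8);M=cv2.moments(m,True);hole=(u-5+M['m10']/M['m00'],v-5+M['m01']/M['m00']);print(M['m00'],hole)
P={}
for n,uv,z in(('hole',np.array(hole)*k,.035),('pinion',(438,267),.026),('c1',(164,181),.022),('c2',(487,221),.022),('drive',(335,325),.034),('stop',(374,340),.036),('eye',(402,516),.006)):
    P[n]=ray(c,np.array(uv)/k,z);print(n,P[n].round(4))
C={'hole':(0,0),'pinion':(-58,6),'c1':(148,-30),'c2':(-90,-30),'drive':(15,60),'stop':(-17,70)}
A=np.array([C[n] for n in C])/1000.;B=np.array([P[n][:2] for n in C])
Rm,_=R.align_vectors(np.c_[B-B.mean(0),0*B[:,0]],np.c_[A-A.mean(0),0*A[:,0]]);y=Rm.as_euler('xyz',degrees=True)[2];Q=Rm.as_matrix()[:2,:2]
t=B.mean(0)-Q@A.mean(0);print('yaw',y,'pivot',t.round(4));print(((A@Q.T+t-B)*1000).round(1))
E
```

```text
35.0 (230.77142857142857, 160.14285714285714)
hole [ 0.6087 -0.0873  0.035 ]
pinion [ 0.6625 -0.1105  0.026 ]
c1 [ 0.4769 -0.0184  0.022 ]
c2 [ 0.7029 -0.0827  0.022 ]
drive [ 0.5788 -0.1413  0.034 ]
stop [ 0.6062 -0.1572  0.036 ]
eye [ 0.5968 -0.35    0.006 ]
yaw 163.9636332719217 pivot [ 0.6092 -0.0873]
[[ 0.5  0. ]
 [ 0.8  1.4]
 [-1.7  0.8]
 [ 1.  -0.7]
 [-0.6  0.5]
 [-0.  -2.1]]
```

```bash
python3 inch.py '-0.057 0 0.013 0 0 -1 0.085;-0.057 0 0.013 0 0 -1 0.085;-0.057 0 0.013 0 0 -1 0.085;-0.057 0 0.013 0 0 -1 0.085;-0.057 0 0.013 0 0 -1 0.085;-0.057 0 0.013 0 0 0 0.085;0 0 0 0 0 0 0.085;0 0 0 0 0 0 0.085'; python3 - <<'E'
from h import *
shot('wrist','w2.png')
E
```

```text
t: 3.55
tool_pos: [0.6039, -0.4394, 0.1528]
eef_rot: [180.0, -0.1, 86.1]
contact_force: [0.5, 0.3, -1.0]
finger_gap: 0.085
finger_force: 0.0
```

View pics/w2.png

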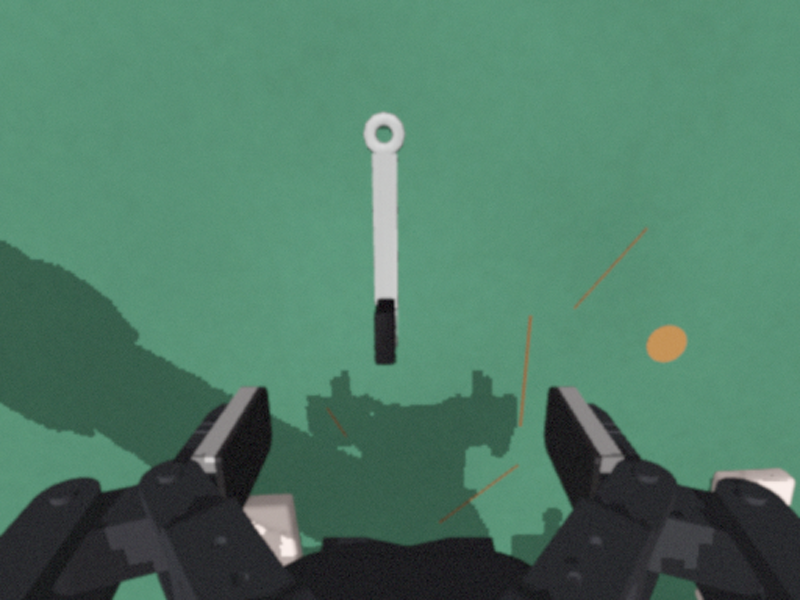

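Wrist view: eye centre (384,133), arm mid (385,225), grip end edge near (385,363), grip axis x≈385.5.

```bash
python3 - <<'E'
from h import *
c=imaging.read_camera('wrist');k=1.5625
i=c['img'].astype(int);m=((i.min(2)>150)).astype(np.uint8);m[:, :220]=0;m[:,275:]=0;m[195:]=0;m[:60]=0
pts=np.argwhere(m)[:,::-1]
W=np.array([ray(c,p,.006) for p in pts])[:,:2]
arm=W[(pts[:,1]>102)];vx,vy,x0,y0=cv2.fitLine(arm.astype(np.float32),cv2.DIST_L2,0,.01,.01).ravel()
print('arm dir',np.degrees(np.arctan2(vy,vx)),x0,y0)
e=ray(c,(384/k,133/k),.006);g=ray(c,(385.5/k,338/k),.036);end=ray(c,(385.5/k,363.5/k),.036)
print(e,g,end,np.linalg.norm((end-e)[:2]))
d=np.array([vx,vy])*(1 if vy<0 else -1);a=np.degrees(np.arctan2(d[1],d[0]))-90
G=e[:2]+.115*d;print('lever yaw',a,'gripC',G)
delta([G[0],G[1],.004],[180,0,a-90+0])
E
```

```text
arm dir 86.22723 0.59166515 -0.40771556
[ 0.59651139 -0.35175794  0.006     ] [ 0.58943402 -0.46615725  0.036     ] [ 0.58811938 -0.4825187   0.036     ] 0.13102977884737116
lever yaw -183.77277 gripC [ 0.58894443 -0.46650872]
shift [-0.0295 -0.0141  0.1496]
rot [ 0.1  -0.11 -0.02]
```

```bash
python3 inch.py '-0.0145 -0.007 0.05 0 0 0 0.085;-0.015 -0.007 0.05 0 0 0 0.085;0 0 0.047 0 0 0 0.06;0 0 0 0 0 0 0.03;0 0 0 0 0 0 0.0;0 0 0 0 0 0 0.0;0 0 0 0 0 0 0.0;0 0 0 0 0 0 0;0 0 0 0 0 0 0' 80
```

```text
t: 4.78
tool_pos: [0.5885, -0.4711, 0.0102]
eef_rot: [179.7, 0.2, 86.0]
contact_force: [0.4, -0.0, 6.7]
finger_gap: 0.0104
finger_force: 80.4
```

```bash
python3 inch.py '0 0 -0.05 0 0 0 0;0 0 -0.05 0 0 0 0;0 0 0 0 0 0 0;0 0 0 0 0 0 0' 80; cat >> h.py <<'E'
def lever(f=None):
    c=shot('wrist',f) if f else imaging.read_camera('wrist');o=get_obs();z=o['tool_pos'][2]-.0042
    i=c['img'].astype(int);return c,o,z
E
python3 - <<'E'
from h import *
lever('w3.png')
E
```

```text
t: 5.28
tool_pos: [0.5858, -0.4696, 0.1063]
eef_rot: [-180.0, -0.0, 85.9]
contact_force: [0.6, 0.8, -1.6]
finger_gap: 0.0105
finger_force: 79.3
```

View pics/w3.png

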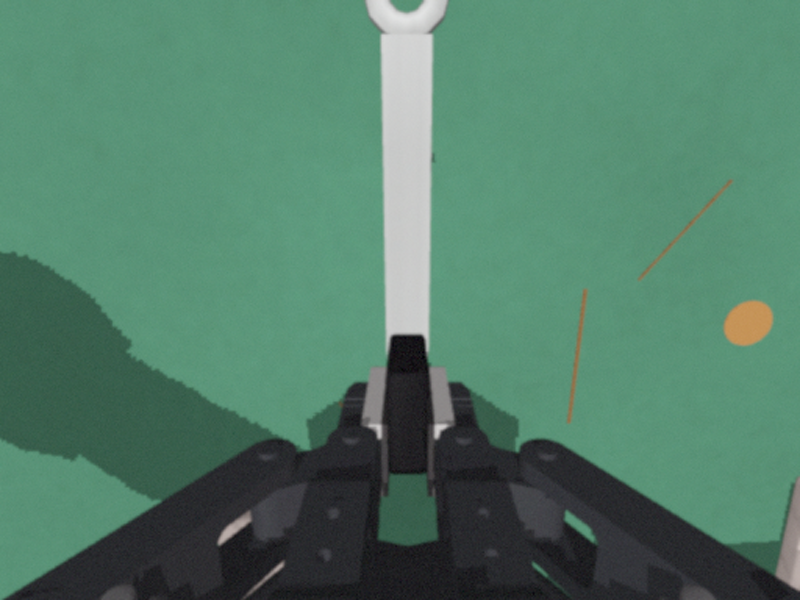

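Wrist view: lever held straight at x≈407, eye outer edges 366/447 near the top, centre about (406.5,-4).

```bash
python3 - <<'E'
from h import *
c,o,z=lever();k=1.5625;T=R.from_euler('xyz',o['eef_rot'],degrees=True)
f=lambda u,v,zz:T.inv().apply(ray(c,(u/k,v/k),zz)-o['tool_pos']).round(4)
for dz in(-.004,0,.004):
  print(dz,f(406.5,-4,z+dz),'w eye',(f(447,2,z+dz)-f(366,2,z+dz))[1],'w arm@50',(f(433,50,z+dz)-f(381.5,50,z+dz))[1],'@320',(f(429,320,z+dz)-f(386,320,z+dz))[1],f(407.2,50,z+dz),f(407.5,320,z+dz),f(407,33,z+dz))
E
```

```text
-0.004 [ 0.1178 -0.0007  0.0085] w eye 0.0225 w arm@50 0.014700000000000001 @320 0.0146 [ 0.1043 -0.0005  0.0085] [ 0.0221 -0.0004  0.0083] [ 0.1086 -0.0006  0.0085]
0 [ 0.1167 -0.0007  0.0045] w eye 0.021900000000000003 w arm@50 0.0143 @320 0.0142 [ 0.1036 -0.0005  0.0045] [ 0.0236 -0.0004  0.0043] [ 0.1078 -0.0006  0.0045]
0.004 [ 0.1156 -0.0007  0.0005] w eye 0.0213 w arm@50 0.0139 @320 0.0138 [ 0.1029 -0.0005  0.0005] [ 0.0251 -0.0004  0.0003] [ 0.107  -0.0006  0.0005]
```

```bash
cat >> h.py <<'E'
PV=np.array([.6092,-.0873]);Y=163.96
def tgt(x,y,z,dyaw=0):
    a=np.radians(Y);Q=np.array([[np.cos(a),-np.sin(a)],[np.sin(a),np.cos(a)]])
    p=PV+Q@np.array([x,y]);delta([p[0],p[1],z],[180,0,Y-90+dyaw])
def where():
    o=get_obs();a=np.radians(Y);Q=np.array([[np.cos(a),-np.sin(a)],[np.sin(a),np.cos(a)]])
    print('in changer',(Q.T@(o['tool_pos'][:2]-PV)).round(4),o['tool_pos'][2].round(4),'dyaw',o['eef_rot'][2]-Y+90,o['contact_force'])
E
python3 -c "
from h import *
tgt(-.001,.158,.075)"
```

```text
shift [ 0.2275 -0.0349  0.03  ]
rot [-0.19 -0.13 11.98]
```

```bash
python3 inch.py '0.0455 -0.007 0 0 0 0 0;0.0455 -0.007 0 0 0 0 0;0.0455 -0.007 0.01 0 0 0 0;0.0455 -0.007 0.01 0 0 0 0;0.0455 -0.007 0.01 0 0 0 0;0 0 0 0 0 4 0;0 0 0 0 0 4 0;0 0 0 0 0 4 0;0 0 0 0 0 0 0;0 0 0 0 0 0 0'; python3 - <<'E'
from h import *
where();lever('w4.png');tgt(-.001,.158,.075)
E
```

```text
t: 6.62
tool_pos: [0.5669, -0.2404, 0.0755]
eef_rot: [-179.9, -0.0, 74.0]
contact_force: [-0.8, -0.8, -1.9]
finger_gap: 0.0109
finger_force: 79.3
in changer [-0.0017  0.1588] 0.0755 dyaw 0.04373002158570216 [-0.8325906  -0.77468678 -1.90856863]
shift [ 0.0009 -0.0008  0.0008]
rot [-0.06 -0.    0.03]
```

View pics/w4.png

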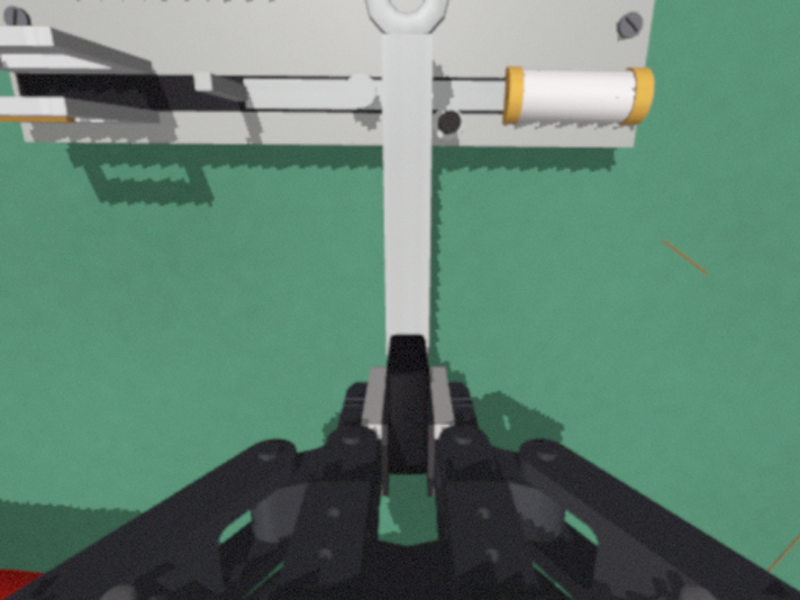

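Wrist view: arm at x≈407 lies between the drive post (361,88) and the stop post (448,122), with the deck edge level. I'll check those two points against the model.

```bash
python3 - <<'E'
from h import *
c,o,z=lever();k=1.5625;a=np.radians(Y);Q=np.array([[np.cos(a),-np.sin(a)],[np.sin(a),np.cos(a)]])
for n,u,v,zz in(('drive',361,88,.034),('stop',448,122,.036),('edgeR',634,147,.022),('armA',407.2,50,z),('armB',407.5,320,z)):print(n,(Q.T@(ray(c,(u/k,v/k),zz)[:2]-PV)).round(4))
E
```

```text
drive [0.0154 0.0611]
stop [-0.0157  0.0725]
edgeR [-0.09   0.081]
armA [-0.0011  0.0555]
armB [-0.0012  0.135 ]
```

```bash
python3 inch.py '0 -0.0008 0.02 0 0 0 0;0 0 0.0215 0 0 0 0;0 0 0 0 0 0 0;0 0 0 0 0 0 0;0.008 0 0 0 0 0 0;0.008 0 0 0 0 0 0;0.008 0 0 0 0 0 0;0 0 0 0 0 0 0;0 0 0 0 0 0 0'; python3 -c "
from h import *
where()"
```

```text
t: 7.85
tool_pos: [0.5734, -0.2169, 0.0348]
eef_rot: [-180.0, -0.0, 74.0]
contact_force: [-0.9, 0.2, -1.3]
finger_gap: 0.0106
finger_force: 79.2
in changer [-0.0014  0.1345] 0.0348 dyaw 0.019449745874680957 [-0.86878087  0.17489412 -1.31692387]
```

```bash
python3 inch.py '0 -0.0006 0.0018 0 0 0 0;0 0 0 0 0 0 0;0.005 0 0 0 0 0 0;0.005 0 0 0 0 0 0;0.003 0 0 0 0 0 0;0 0 0 0 0 0 0'; python3 -c "
from h import *
where()"
```

```text
t: 8.6
tool_pos: [0.5765, -0.204, 0.033]
eef_rot: [180.0, -0.0, 74.0]
contact_force: [0.3, -0.2, -1.0]
finger_gap: 0.0106
finger_force: 79.2
in changer [-0.0009  0.1212] 0.033 dyaw 0.04160287131034579 [ 0.26349811 -0.18024606 -1.00319536]
```

```bash
for i in 1 2; do :; done; python3 inch.py '0.002 0 0 0 0 0 0;0.0015 0 0 0 0 0 0;0.0015 0 0 0 0 0 0;0 0 0 0 0 0 0'; python3 -c "
from h import *
where()"
```

```text
t: 9.1
tool_pos: [0.5771, -0.2017, 0.0333]
eef_rot: [180.0, 0.1, 73.9]
contact_force: [-2.4, -4.3, -0.1]
finger_gap: 0.0109
finger_force: 79.4
in changer [-0.0008  0.1189] 0.0333 dyaw -0.0790718122943872 [-2.40762393 -4.26827256 -0.13122118]
```

```bash
python3 inch.py '0.0015 0 0 0 0 0 0;0.001 0 0 0 0 0 0;0 0 0 0 0 0 0'; python3 - <<'E'
from h import *
where();lever('w5.png')
E
```

```text
t: 9.48
tool_pos: [0.5771, -0.2017, 0.0336]
eef_rot: [180.0, 0.3, 73.8]
contact_force: [-2.4, -7.6, 0.2]
finger_gap: 0.0106
finger_force: 79.5
in changer [-0.0008  0.1188] 0.0336 dyaw -0.1504693829948991 [-2.35294708 -7.61315212  0.16051856]
```

View pics/w5.png

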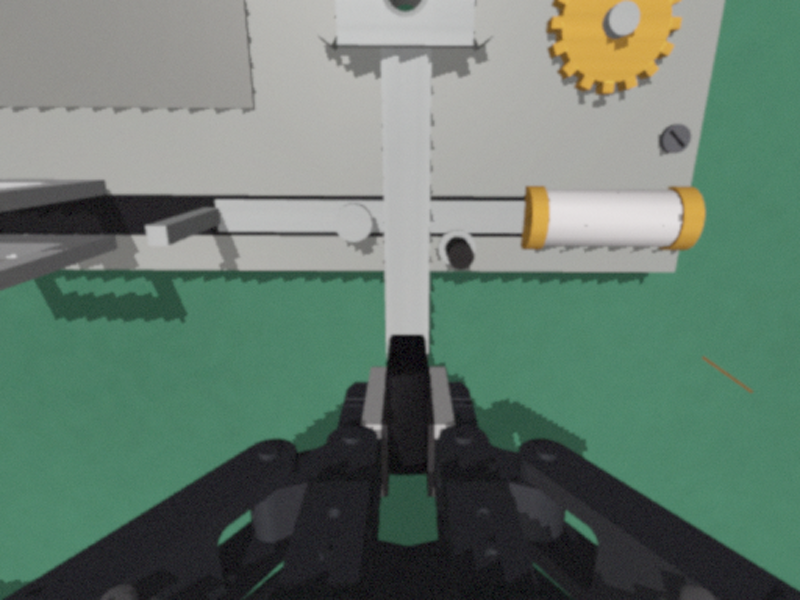

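Wrist view: the eye is under the strap (lower edge y≈45, strap hole about (405,0)), and the arm lies between the drive post (355,223) and the stop post (458,250). I'll set the lever down on the deck and release it.

```bash
python3 inch.py '-0.002 0 0.0008 0 0 0 0;0 0 0.0004 0 0 0 0;0 0 0 0 0 0 0.02;0 0 0 0 0 0 0.05;0 0 0 0 0 0 0.085;0 0 0 0 0 0 0.085;0 0 -0.05 0 0 0 0.085;0.02 0 -0.06 0 0 0 0.085;0.06 0 -0.01 0 0 0 0.085;0.03 0 0 0 0 0 0.085;0 0 0 0 0 0 0.085;0 0 0 0 0 0 0.085'; python3 - <<'E'
from h import *
where();c=imaging.read_camera('wrist');h=proj(c,[*PV,.035]);print(h)
u,v=map(int,h);i=c['img'][max(v-90,0):v+150,max(u-130,0):u+130,::-1];print(max(u-130,0),max(v-90,0))
cv2.imwrite('pics/w6.png',cv2.resize(i,None,fx=2.4,fy=2.4,interpolation=cv2.INTER_CUBIC))
E
```

```text
t: 11.02
tool_pos: [0.6076, -0.0952, 0.151]
eef_rot: [-180.0, 0.1, 73.9]
contact_force: [-1.1, -0.9, 0.7]
finger_gap: 0.0851
finger_force: 0.0
in changer [-0.0006  0.008 ] 0.151 dyaw -0.08232726448362371 [-1.13174522 -0.94687434  0.7164071 ]
[260.63764999 177.4213051 ]
130 87
```

View pics/w6.png

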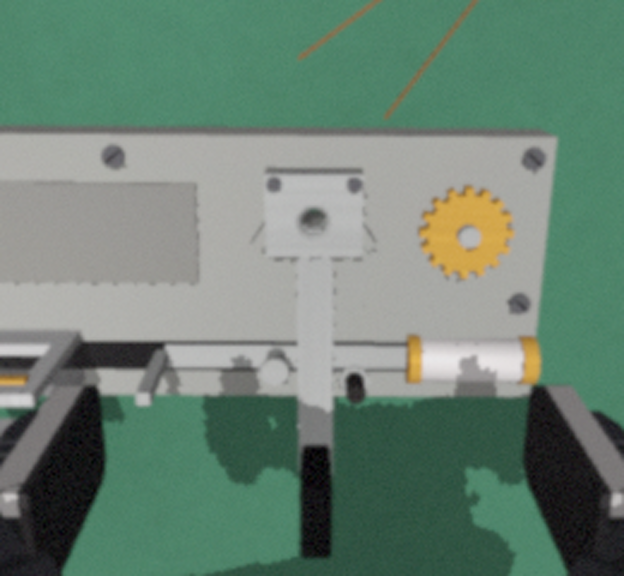

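Crop: strap hole at (313.5,220.5), i.e. camera pixel (260.6,178.9); the lever's arm lies free and straight between the posts. I'll refine the pivot from that and go to the pin.

```bash
python3 - <<'E'
from h import *
c=imaging.read_camera('wrist');print('pivot',ray(c,(260.6,178.9),.035).round(4),'pinion',ray(c,(130+469/2.4,87+237/2.4),.027).round(4),'eyelvl',ray(c,(130+354/2.4,87+380/2.4),.036).round(4))
E
python3 inch.py '0.055 0 -0.005 0 0 -5 0.085;0.055 0 -0.005 0 0 -5 0.085;0.055 0 -0.005 0 0 -5 0.085;0.055 0 -0.005 0 0 -5 0.085;0.055 0 0 0 0 -5 0.085;0.055 0 0 0 0 -5 0.085;0.055 0 0 0 0 -5 0.085;0.055 0 0 0 0 -5 0.085;0.04 0 0 0 0 -9 0.085;0 0 0 0 0 -9 0.085;0 0 0 0 0 -9 0.085;0 0 0 0 0 -9 0.085'
python3 inch.py '0 0 0 0 0 -9 0.085;0 0 0 0 0 0 0.085;0 0 0 0 0 0 0.085'
python3 - <<'E'
from h import *
shot('wrist','w7.png')
E
```

```text
pivot [ 0.6087 -0.0894  0.035 ] pinion [ 0.663  -0.1142  0.027 ] eyelvl [ 0.606  -0.1557  0.036 ]
t: 12.62
tool_pos: [0.582, 0.3716, 0.1707]
eef_rot: [-179.9, 0.0, 150.1]
contact_force: [0.6, 0.1, 0.2]
finger_gap: 0.0852
finger_force: 0.0
t: 13.0
tool_pos: [0.5815, 0.3726, 0.1709]
eef_rot: [-180.0, 0.0, 158.7]
contact_force: [0.0, -0.1, 0.8]
finger_gap: 0.0851
finger_force: 0.0
```

View pics/w7.png

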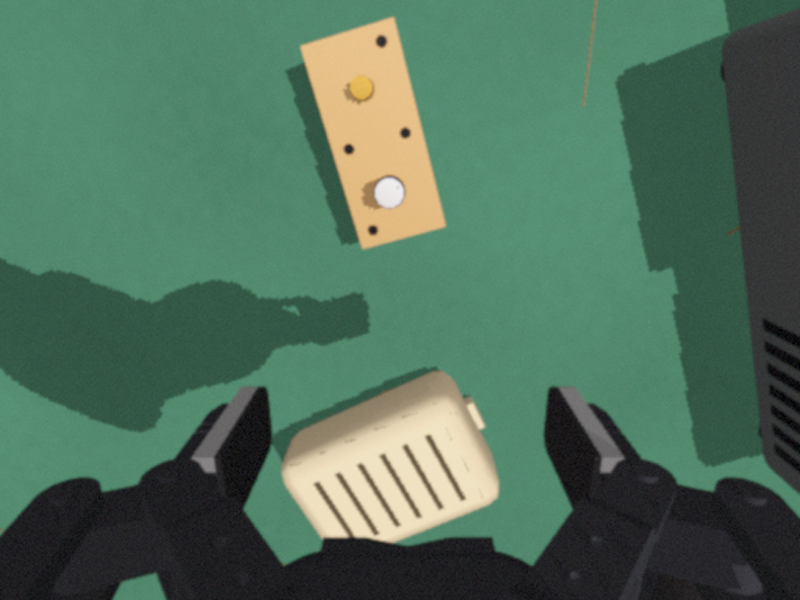

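Wrist view: chrome pin head at (390,192), brass spindle at (361,88), lamp cover clear below.

```bash
python3 - <<'E'
from h import *
c=imaging.read_camera('wrist');i=c['img'].astype(int);k=1.5625;u,v=int(390/k),int(192/k)
p=i[v-14:v+15,u-14:u+15];m=((p.min(2)>185)&(p.max(2)-p.min(2)<30)).astype(np.uint8)
(cx,cy),rad=cv2.minEnclosingCircle(np.argwhere(m)[:,::-1].astype(np.float32));q=(u-14+cx,v-14+cy);print(q,rad,rad*k,m.sum())
P=ray(c,q,.06);S=ray(c,(361/k,88/k),.048);print(P,S,np.linalg.norm((P-S)[:2]))
t=imaging.read_camera('top');print(proj(t,P)*k)
delta([P[0],P[1],.043])
E
```

```text
(248.49019622802734, 123.43627452850342) 9.255159378051758 14.461186528205872 269
[0.52582904 0.38381437 0.06      ] [0.47278915 0.3896     0.048     ] 0.053354509840296695
[159.33252539 275.12223162]
shift [ 0.0553 -0.0103  0.128 ]
```

```bash
python3 inch.py '0.028 -0.005 0 0 0 0 0.085;0.0273 -0.0053 0.03 0 0 0 0.085;0 0 0.05 0 0 0 0.085;0 0 0.047 0 0 0 0.085;0 0 0 0 0 0 0.04;0 0 0 0 0 0 0.03;0 0 0 0 0 0 0.02;0 0 0 0 0 0 0.0;0 0 0 0 0 0 0;0 0 0 0 0 0 0;0 0 0 0 0 0 0' 60
```

```text
t: 14.52
tool_pos: [0.5269, 0.3848, 0.0464]
eef_rot: [179.8, 0.1, 158.9]
contact_force: [-0.7, 0.0, 7.2]
finger_gap: 0.0129
finger_force: 58.5
```

```bash
python3 inch.py '0 0 -0.01 0 0 0 0;0 0 -0.02 0 0 0 0;0 0 -0.02 0 0 0 0;0 0 -0.03 0 0 0 0;0 0 -0.03 0 0 0 0;0 0 0 0 0 0 0' 60; python3 inch.py '-0.0427 -0.0352 0 0 0 5 0;-0.0427 -0.0352 0 0 0 5 0;-0.0427 -0.0352 0 0 0 5 0;-0.0427 -0.0352 0 0 0 5 0;-0.0427 -0.0352 0 0 0 5 0;-0.0427 -0.0352 0 0 0 5 0;-0.0427 -0.0352 0 0 0 5 0;-0.0427 -0.0352 0 0 0 5 0;0 0 0 0 0 9 0;0 0 0 0 0 9 0;0 0 0 0 0 9 0;0 0 0 0 0 9 0'; python3 inch.py '0 0 0 0 0 9 0;0 0 0 0 0 0 0;0 0 0 0 0 0 0';python3 -c "
from h import *
where();tgt(0,0,.12)"
```

```text
t: 15.28
tool_pos: [0.5275, 0.3852, 0.1583]
eef_rot: [179.6, 0.2, 158.9]
contact_force: [0.3, 0.0, 0.1]
finger_gap: 0.0129
finger_force: 58.6
t: 16.77
tool_pos: [0.6148, -0.0403, 0.1534]
eef_rot: [-179.9, -0.0, 82.6]
contact_force: [-0.2, 0.1, -0.9]
finger_gap: 0.0131
finger_force: 58.6
t: 17.15
tool_pos: [0.6152, -0.0404, 0.1538]
eef_rot: [-179.9, 0.0, 74.1]
contact_force: [0.0, -0.0, -0.5]
finger_gap: 0.0133
finger_force: 58.6
in changer [ 0.0072 -0.0468] 0.1538 dyaw 0.12188299291187832 [ 0.02755624 -0.02026066 -0.54499736]
shift [-0.0468  0.0071  0.0338]
rot [-0.05  0.01  0.12]
```

```bash
python3 inch.py '-0.0485 0.0071 0.015 0 0 0 0;0 0 0.025 0 0 0 0;0 0 0.026 0 0 0 0;0 0 0 0 0 0 0;0 0 0 0 0 0 0' 60; python3 - <<'E'
from h import *
where();c=imaging.read_camera('wrist');h=proj(c,[*PV,.035]);print(h)
u,v=map(int,h);x0,y0=max(u-75,0),max(v-60,0);print(x0,y0)
cv2.imwrite('pics/w8.png',cv2.resize(c['img'][y0:y0+120,x0:x0+150,::-1],None,fx=5,fy=5,interpolation=cv2.INTER_CUBIC))
E
```

```text
t: 17.77
tool_pos: [0.6096, -0.0893, 0.089]
eef_rot: [179.9, -0.0, 74.0]
contact_force: [0.3, 0.2, -0.4]
finger_gap: 0.0126
finger_force: 58.6
in changer [-0.001   0.0018] 0.089 dyaw 0.027880885574475656 [ 0.32839442  0.16211704 -0.40094747]
[260.04313166 209.77402475]
185 149
```

View pics/w8.png

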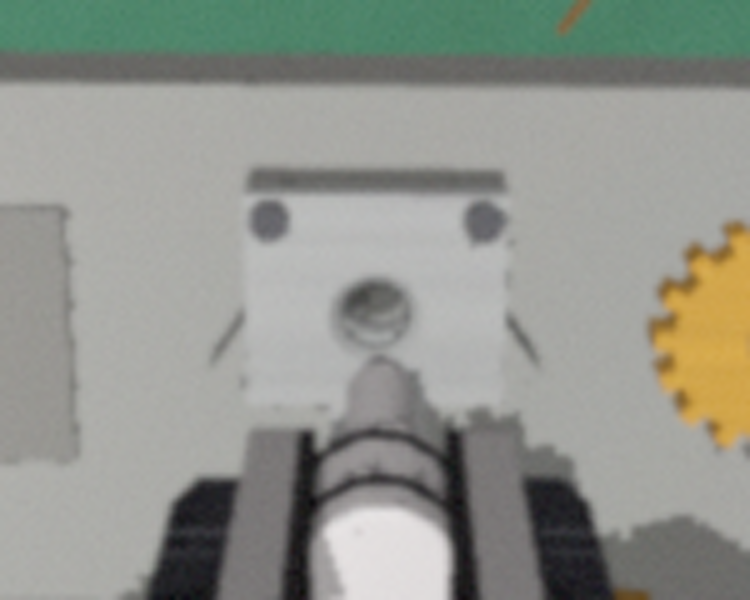

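Crop: strap hole centre (373,313), the pin's tip just behind it at about (380,367), strap edges 246 to 506. The eye's bore is visible in the hole.

```bash
python3 - <<'E'
from h import *
c=imaging.read_camera('wrist');o=get_obs();a=np.radians(Y);Q=np.array([[np.cos(a),-np.sin(a)],[np.sin(a),np.cos(a)]])
f=lambda u,v,z:(Q.T@(ray(c,(185+u/5,149+v/5),z)[:2]-PV)*1000).round(2)
print('hole',f(373,313,.035),'strapL/R',f(246,313,.035),f(506,313,.035),'front',f(376,403,.035))
for z in(.0486,.0506,.0526):print('tip',z,f(380,367,z))
E
```

```text
hole [-0.01  1.46] strapL/R [17.57  1.45] [-18.42   1.46] front [-0.42 15.07]
tip 0.0486 [-0.92  3.65]
tip 0.0506 [-0.91  2.78]
tip 0.0526 [-0.91  1.91]
```

```bash
python3 inch.py '0.001 -0.0009 0.005 0 0 0 0;0 0 0.005 0 0 0 0;0 0 0.005 0 0 0 0;0 0 0.005 0 0 0 0;0 0 0 0 0 0 0' 60; python3 -c "
from h import *
where()"
```

```text
t: 18.5
tool_pos: [0.608, -0.0879, 0.0675]
eef_rot: [-179.9, 0.0, 73.9]
contact_force: [0.9, -0.2, -0.3]
finger_gap: 0.0132
finger_force: 58.6
in changer [0.001  0.0009] 0.0675 dyaw -0.01745793970762577 [ 0.87698186 -0.15988832 -0.3140289 ]
```

```bash
python3 inch.py '0 0 0.003 0 0 0 0;0 0 0.003 0 0 0 0;0 0 0.003 0 0 0 0;0 0 0 0 0 0 0' 60; python3 -c "
from h import *
where()"; python3 inch.py '0 0 0.003 0 0 0 0;0 0 0.003 0 0 0 0;0 0 0 0 0 0 0' 60; python3 -c "
from h import *
where()"
```

```text
t: 19.0
tool_pos: [0.6085, -0.0882, 0.0589]
eef_rot: [180.0, 0.0, 73.9]
contact_force: [0.5, -1.1, -1.9]
finger_gap: 0.0128
finger_force: 58.6
in changer [0.0004 0.001 ] 0.0589 dyaw -0.021795457866716106 [ 0.52008878 -1.11314586 -1.87902224]
t: 19.38
tool_pos: [0.6085, -0.0881, 0.0529]
eef_rot: [180.0, 0.0, 73.9]
contact_force: [0.8, -1.5, -1.3]
finger_gap: 0.013
finger_force: 58.5
in changer [0.0005 0.0009] 0.0529 dyaw -0.018790039950204118 [ 0.77852212 -1.50170262 -1.32102707]
```

```bash
python3 inch.py '0 0 0.003 0 0 0 0;0 0 0.003 0 0 0 0;0 0 0.003 0 0 0 0;0 0 0.002 0 0 0 0;0 0 0.001 0 0 0 0;0 0 0 0 0 0 0' 60; python3 -c "
from h import *
where()"
```

```text
t: 20.12
tool_pos: [0.6086, -0.0881, 0.0415]
eef_rot: [180.0, 0.0, 73.9]
contact_force: [1.1, -0.6, 2.5]
finger_gap: 0.0128
finger_force: 58.9
in changer [0.0004 0.001 ] 0.0415 dyaw -0.02116938151834802 [ 1.13514266 -0.59609155  2.50191802]
```

```bash
python3 inch.py '0 0 0.001 0 0 0 0;0 0 0.001 0 0 0 0;0 0 0 0 0 0 0;0 0 -0.001 0 0 0 0.03;0 0 0 0 0 0 0.05;0 0 0 0 0 0 0.085;0 0 0 0 0 0 0.085;0 0 0 0 0 0 0.085' 60; python3 -c "
from h import *
where()"; python3 inch.py '0 0 -0.03 0 0 0 0.085;0 0 -0.05 0 0 0 0.085;0 0 -0.05 0 0 0 0.085;0 0 0 0 0 0 0.085;0 0 0 0 0 0 0.085'; python3 - <<'E'
from h import *
where();c=imaging.read_camera('wrist');i=c['img'].astype(int)
cv2.imwrite('pics/chk.png',c['img'][:,:,::-1])
h=proj(c,[*PV,.055]);print('pred head top',h,'base',proj(c,[*PV,.035]));u,v=map(int,h)
m=((i.min(2)>185)&(i.max(2)-i.min(2)<30)).astype(np.uint8);n,l,s,ce=cv2.connectedComponentsWithStats(m)
for j in range(1,n):
    if s[j,4]>25 and np.hypot(*(ce[j]-h))<60:print(s[j],ce[j].round(1))
# lever: dark grip blob near predicted grip
a=np.radians(Y);Q=np.array([[np.cos(a),-np.sin(a)],[np.sin(a),np.cos(a)]])
p=PV+Q@np.array([0,.115]);g=proj(c,[*p,.055]);print('pred grip top',g)
print(g.round(),'rows',[(y,np.flatnonzero(i[y,150:360].max(1)<45)[[0,-1]]+150 if (i[y,150:360].max(1)<45).any() else None) for y in range(int(g[1])-12,int(g[1])+12,4)])
E
```

```text
t: 21.12
tool_pos: [0.6082, -0.0878, 0.0399]
eef_rot: [-180.0, 0.0, 73.9]
contact_force: [0.0, -0.3, 0.7]
finger_gap: 0.0851
finger_force: 0.0
in changer [0.0008 0.0008] 0.0399 dyaw -0.01410092045291833 [ 0.02322975 -0.32211286  0.65323501]
t: 21.75
tool_pos: [0.6078, -0.0875, 0.1696]
eef_rot: [-179.9, -0.0, 74.0]
contact_force: [0.4, -1.0, -1.5]
finger_gap: 0.0851
finger_force: 0.0
in changer [0.0013 0.0006] 0.1696 dyaw -0.0035188677842228344 [ 0.35210566 -0.95180917 -1.48046524]
pred head top [262.95331811 186.26175611] base [262.81692215 180.1594794 ]
[244 165  37  20 280] [259.  171.9]
[273 178   8   6  27] [276.7 181.4]
[253 180  17  16 218] [261.4 187.4]
pred grip top [262.66776994 297.01824595]
[263. 297.] rows [(285, array([150, 359])), (289, array([150, 359])), (293, array([150, 359])), (297, array([150, 359])), (301, array([150, 359])), (305, array([150, 359]))]
```

```bash
python3 inch.py '-0.038 0.017 0 0 0 0 0;-0.038 0.017 0 0 0 0 0;-0.038 0.017 0 0 0 0 0;0 0 0.03 0 0 0 0;0 0 0.05 0 0 0 0;0 0 0.048 0 0 0 0;0 0 0 0 0 0 0;0 0 0 0 0 0 0;0 0 0 0 0 0 0' 60; python3 - <<'E'
from h import *
where();c=imaging.read_camera('wrist');cv2.imwrite('pics/chk2.png',c['img'][:,:,::-1])
a=np.radians(Y);Q=np.array([[np.cos(a),-np.sin(a)],[np.sin(a),np.cos(a)]])
i=c['img'].astype(int)
# arm edges at y_c=92 (over bare table), z .028 ; drive-post front
p=lambda x,y,z:proj(c,[*(PV+Q@np.array([x,y])),z])
for yy in(.085,.092):
    row=[int(i[int(round(q[1])),int(round(q[0]))].min()) if 0<=q[0]<512 and 0<=q[1]<384 else -1 for q in(p(x/1000,yy+.001,.028) for x in range(-16,17,2))];print(yy,row)
E
```

```text
t: 22.92
tool_pos: [0.6274, -0.2125, 0.0446]
eef_rot: [179.7, 0.0, 73.9]
contact_force: [-0.3, 0.6, -0.4]
finger_gap: -0.0
finger_force: 0.0
in changer [-0.0521  0.1153] 0.0446 dyaw -0.0149493400067513 [-0.2560862   0.58019629 -0.37027852]
0.085 [49, 47, 44, 50, 93, 197, 195, 194, 194, 195, 193, 188, 81, 79, 79, 82, 83]
0.092 [62, 47, 47, 55, 104, 197, 196, 194, 195, 194, 195, 182, 85, 85, 83, 83, 82]
```

```bash
python3 inch.py '0 -0.014 0.004 0 0 0 0;0 -0.014 0 0 0 0 0;0 -0.004 0 0 0 0 0;-0.0011 -0.008 0 0 0 4 0;-0.0011 -0.008 0 0 0 4 0;-0.0011 -0.008 0 0 0 4 0;-0.0011 -0.008 0 0 0 4 0;0 0 0 0 0 0 0'; python3 -c "
from h import *
where()"
```

```text
t: 23.98
tool_pos: [0.5667, -0.1961, 0.0399]
eef_rot: [179.6, -0.0, 58.0]
contact_force: [3.2, -1.1, 2.9]
finger_gap: 0.0002
finger_force: 1.8
in changer [0.0108 0.1164] 0.0399 dyaw -15.956585934608015 [ 3.22320301 -1.14440231  2.92028719]
```

```bash
python3 inch.py '-0.0011 -0.008 0 0 0 4 0;-0.0011 -0.008 0 0 0 4 0;-0.0011 -0.008 0 0 0 4 0;-0.0011 -0.008 0 0 0 4 0;0 0 0 0 0 0 0'; python3 -c "
from h import *
where()"; python3 inch.py '-0.0006 -0.004 0 0 0 2 0;-0.0006 -0.004 0 0 0 1 0;0 0 0 0 0 0 0'; python3 -c "
from h import *
where()"
```

```text
t: 24.6
tool_pos: [0.54, -0.1824, 0.0402]
eef_rot: [179.3, -0.1, 42.0]
contact_force: [3.9, -3.9, 2.5]
finger_gap: -0.0001
finger_force: 3.1
in changer [0.0403 0.1105] 0.0402 dyaw -32.004372940963165 [ 3.89671482 -3.87821788  2.54858933]
t: 24.98
tool_pos: [0.5348, -0.1783, 0.0405]
eef_rot: [179.2, -0.1, 38.9]
contact_force: [5.2, -5.2, 1.8]
finger_gap: 0.0001
finger_force: 4.0
in changer [0.0464 0.108 ] 0.0405 dyaw -35.01375238841126 [ 5.17819271 -5.23927218  1.80065173]
```

```bash
python3 inch.py '0 -0.003 0 0 0 0 0;0 0 0 0 0 0 0'; python3 - <<'E'
from h import *
where();c=imaging.read_camera('wrist');cv2.imwrite('pics/chk3.png',c['img'][:,:,::-1])
E
```

```text
t: 25.22
tool_pos: [0.5332, -0.1765, 0.0405]
eef_rot: [179.1, -0.1, 38.9]
contact_force: [5.0, -6.6, 1.0]
finger_gap: -0.0001
finger_force: 4.3
in changer [0.0484 0.1068] 0.0405 dyaw -35.02643521880708 [ 4.9960956  -6.62872122  1.01704423]
```

```bash
python3 inch.py '0 -0.003 0 0 0 0 0;0 0 0 0 0 0 0'; python3 -c "
from h import *
where()";python3 inch.py '0 -0.003 0 0 0 0 0;0 0 0 0 0 0 0'; python3 -c "
from h import *
where()"
```

```text
t: 25.52
tool_pos: [0.5314, -0.1746, 0.0406]
eef_rot: [179.1, -0.1, 38.9]
contact_force: [6.2, -7.2, 0.8]
finger_gap: 0.0002
finger_force: 4.5
in changer [0.0507 0.1054] 0.0406 dyaw -35.04878617385296 [ 6.23876232 -7.19843791  0.81674668]
t: 25.78
tool_pos: [0.5298, -0.1727, 0.0406]
eef_rot: [179.0, -0.1, 38.9]
contact_force: [6.2, -7.0, 0.3]
finger_gap: -0.0001
finger_force: 4.8
in changer [0.0527 0.104 ] 0.0406 dyaw -35.06853601359674 [ 6.18939486 -7.00393617  0.32186754]
```

```bash
python3 inch.py '0 -0.003 0 0 0 0.5 0;0 0 0 0 0 0 0'; python3 -c "
from h import *
where()";python3 inch.py '0 -0.003 0 0 0 0.5 0;0 0 0 0 0 0 0'; python3 - <<'E'
from h import *
where()
c=imaging.read_camera('wrist');a=np.radians(Y);Q=np.array([[np.cos(a),-np.sin(a)],[np.sin(a),np.cos(a)]]);i=c['img'].astype(int)
p=lambda x,y,z:proj(c,[*(PV+Q@np.array([x,y])),z])
for rr in(.07,.085):
    # profile across arc: angles
    out=[]
    for d in range(20,52,2):
        q=p(rr*np.sin(np.radians(d)),rr*np.cos(np.radians(d))+.001,.028);ok=0<=q[0]<511 and 0<=q[1]<383
        out.append((d,i[int(round(q[1])),int(round(q[0]))].tolist() if ok else None))
    print(rr,out)
E
```

```text
t: 26.02
tool_pos: [0.5282, -0.1711, 0.0408]
eef_rot: [178.9, -0.1, 38.4]
contact_force: [7.2, -8.1, 0.8]
finger_gap: 0.0001
finger_force: 5.2
in changer [0.0546 0.1029] 0.0408 dyaw -35.5962721094824 [ 7.16946857 -8.07551597  0.80326369]
t: 26.28
tool_pos: [0.5279, -0.1707, 0.0411]
eef_rot: [178.6, -0.2, 37.8]
contact_force: [7.9, -11.5, -1.4]
finger_gap: 0.0002
finger_force: 6.6
in changer [0.0551 0.1026] 0.0411 dyaw -36.1372732117492 [  7.86275424 -11.52299969  -1.43846524]
0.07 [(20, [89, 87, 85]), (22, [129, 127, 129]), (24, [189, 190, 189]), (26, [193, 192, 191]), (28, [133, 133, 131]), (30, [118, 120, 118]), (32, [198, 199, 198]), (34, [197, 200, 199]), (36, [198, 198, 198]), (38, [196, 196, 196]), (40, [196, 195, 194]), (42, [185, 185, 182]), (44, [186, 185, 181]), (46, [185, 185, 180]), (48, [184, 184, 178]), (50, [185, 185, 182])]
0.085 [(20, [55, 89, 69]), (22, [55, 91, 75]), (24, [68, 97, 84]), (26, [181, 181, 177]), (28, [185, 185, 181]), (30, [128, 129, 126]), (32, [197, 197, 196]), (34, [199, 200, 198]), (36, [200, 201, 199]), (38, [132, 133, 132]), (40, [196, 197, 196]), (42, [196, 197, 196]), (44, [197, 197, 195]), (46, [194, 195, 195]), (48, [195, 196, 195]), (50, [97, 95, 96])]
```

```bash
python3 inch.py '0 -0.003 0 0 0 0 0;0 0 0 0 0 0 0'; python3 -c "
from h import *
where()"
```

```text
t: 26.58
tool_pos: [0.5276, -0.1703, 0.0415]
eef_rot: [178.3, -0.2, 37.8]
contact_force: [10.0, -13.6, -4.8]
finger_gap: 0.0
finger_force: 7.9
in changer [0.0555 0.1023] 0.0415 dyaw -36.182214975382735 [  9.96959873 -13.61038008  -4.75189587]
```

```bash
python3 inch.py '0 0.0625 0 0 0 0 0;0 0.055 -0.025 0 0 0 0;0 0.03 -0.05 0 0 0 0;0 0 -0.06 0 0 0 0;0 0 0 0 0 0 0;0 0 0 0 0 0 0;0 0 0 0 0 0 0;0 0 0 0 0 0 0;0 0 0 0 0 0 0;0 0 0 0 0 0 0'; python3 - <<'E'
from h import *
where()
c=imaging.read_camera('top');cv2.imwrite('pics/top1.png',c['img'][:,:,::-1]);k=1.5625
w=imaging.read_camera('wrist');cv2.imwrite('pics/chk4.png',w['img'][:,:,::-1])
a=np.radians(Y);Q=np.array([[np.cos(a),-np.sin(a)],[np.sin(a),np.cos(a)]])
for nm,cc,dy in(('wrist',w,.001),('top',c,0)):
  i=cc['img'].astype(int);p=lambda x,y,z:proj(cc,[*(PV+Q@np.array([x,y])),z])
  for rr,z in((.09,.028),(.115,.058)):
    out=[]
    for d in range(-16,42,2):
        q=p(rr*np.sin(np.radians(d)),rr*np.cos(np.radians(d))+dy,z);ok=0<=q[0]<511 and 0<=q[1]<383
        out.append((d,int(i[int(round(q[1])),int(round(q[0]))][0]) if ok else None))
    print(nm,rr,out)
  print('head',proj(cc,[*PV,.055]),[i[tuple(np.round(proj(cc,[*(PV+Q@[0,.0015]),.055])).astype(int)[::-1])] if nm=='top' else ''])
E
```

```text
t: 27.82
tool_pos: [0.6092, -0.2755, 0.1728]
eef_rot: [-180.0, 0.0, 37.9]
contact_force: [0.2, 0.2, -0.2]
finger_gap: -0.0001
finger_force: 0.0
in changer [-0.052   0.1809] 0.1728 dyaw -36.01447140819751 [ 0.17802596  0.1601118  -0.23333131]
wrist 0.09 [(-16, 60), (-14, 54), (-12, 54), (-10, 61), (-8, 59), (-6, 53), (-4, 52), (-2, 59), (0, 178), (2, 207), (4, 209), (6, 206), (8, 205), (10, 104), (12, 58), (14, 56), (16, 55), (18, 55), (20, 55), (22, 64), (24, 70), (26, 88), (28, 154), (30, 190), (32, 193), (34, 193), (36, 172), (38, 129), (40, 129)]
wrist 0.115 [(-16, 95), (-14, 89), (-12, 91), (-10, 88), (-8, 59), (-6, 56), (-4, 106), (-2, 17), (0, 11), (2, 28), (4, 44), (6, 41), (8, 89), (10, 95), (12, 93), (14, 90), (16, 89), (18, 90), (20, 90), (22, 88), (24, 90), (26, 89), (28, 64), (30, 58), (32, 81), (34, 89), (36, 65), (38, 52), (40, 56)]
head [69.74372861 42.19729106] ['']
top 0.09 [(-16, 47), (-14, 59), (-12, 62), (-10, 67), (-8, 67), (-6, 69), (-4, 70), (-2, 86), (0, 142), (2, 196), (4, 220), (6, 219), (8, 207), (10, 160), (12, 82), (14, 69), (16, 59), (18, 47), (20, 57), (22, 58), (24, 74), (26, 100), (28, 100), (30, 130), (32, 141), (34, 151), (36, 175), (38, 159), (40, 142)]
top 0.115 [(-16, 74), (-14, 71), (-12, 72), (-10, 73), (-8, 75), (-6, 78), (-4, 87), (-2, 88), (0, 93), (2, 93), (4, 95), (6, 99), (8, 99), (10, 100), (12, 103), (14, 104), (16, 105), (18, 102), (20, 107), (22, 105), (24, 100), (26, 154), (28, 183), (30, 188), (32, 195), (34, 194), (36, 139), (38, 110), (40, 113)]
head [277.40844829 151.00146735] [array([252, 252, 251])]
```

```bash
python3 inch.py '0 0.02 0 0 0 0 0;0 0 0 0 0 0 0;0 0 0 0 0 0 0;0 0 0 0 0 0 0;0 0 0 0 0 0 0;0 0 0 0 0 0 0' >/dev/null; python3 - <<'E'
from h import *
w=imaging.read_camera('wrist');a=np.radians(Y);Q=np.array([[np.cos(a),-np.sin(a)],[np.sin(a),np.cos(a)]]);i=w['img'].astype(np.uint8)
old=cv2.imread('pics/chk4.png');cv2.imwrite('pics/chk5.png',i[:,:,::-1])
for rr in(.085,.09,.095):
    xs=np.arange(-20,25,.5);q=np.array([proj(w,[*(PV+Q@np.array([x/1000,rr+.001])),.028]) for x in xs]).astype(np.float32)
    v=cv2.remap(i,q[:,0],q[:,1],cv2.INTER_LINEAR).reshape(-1,3)[:,0];s=xs[v>140];print(rr,s.min(),s.max(),np.degrees(np.arctan2(s.mean(),rr*1000)))
xs=np.arange(-8,34,2.);q=np.array([proj(w,[*(PV+Q@np.array([x/1000,.061])),.034]) for x in xs]).astype(np.float32)
print(list(zip(xs,cv2.remap(i,q[:,0],q[:,1],cv2.INTER_LINEAR).reshape(-1,3)[:,0])))
t0=cv2.imread('pics/top0.png');t0=cv2.resize(t0,(512,384)).astype(int);t=imaging.read_camera('top')['img'][:,:,::-1].astype(int)
m=(np.abs(cv2.GaussianBlur(t.astype(np.uint8),(5,5),0).astype(int)-cv2.GaussianBlur(t0.astype(np.uint8),(5,5),0)).max(2)>45).astype(np.uint8)
n,l,s,c=cv2.connectedComponentsWithStats(m)
print([(s[j,:5].tolist()) for j in range(1,n) if s[j,4]>12])
E
```

```text
0.085 -0.5 14.0 4.540430628039892
0.09 0.0 14.5 4.605548425772854
0.095 0.5 15.5 4.813550893706532
[(np.float64(-8.0), np.uint8(189)), (np.float64(-6.0), np.uint8(128)), (np.float64(-4.0), np.uint8(199)), (np.float64(-2.0), np.uint8(207)), (np.float64(0.0), np.uint8(207)), (np.float64(2.0), np.uint8(208)), (np.float64(4.0), np.uint8(207)), (np.float64(6.0), np.uint8(205)), (np.float64(8.0), np.uint8(197)), (np.float64(10.0), np.uint8(147)), (np.float64(12.0), np.uint8(192)), (np.float64(14.0), np.uint8(208)), (np.float64(16.0), np.uint8(207)), (np.float64(18.0), np.uint8(208)), (np.float64(20.0), np.uint8(208)), (np.float64(22.0), np.uint8(208)), (np.float64(24.0), np.uint8(206)), (np.float64(26.0), np.uint8(205)), (np.float64(28.0), np.uint8(204)), (np.float64(30.0), np.uint8(205)), (np.float64(32.0), np.uint8(204))]
[[36, 87, 399, 297, 24403], [275, 149, 5, 6, 24], [407, 163, 12, 3, 25], [99, 174, 12, 7, 58], [368, 201, 15, 22, 101], [382, 212, 7, 10, 33], [333, 220, 56, 45, 816], [374, 240, 8, 6, 25], [294, 246, 79, 102, 1643], [272, 346, 5, 6, 23]]
```

```bash
python3 -c "
from station import r, imaging, get_obs
print(r.close_job())"
```

```text
the job is handed in; nothing more can be done
None
```

The lever is refitted and pinned; I swung it to its stop and let go, and it sprang back to rest by itself. The job was handed in at about 29 s, with seating judged from force and height readings.

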